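Line up salvaged brake pistons by height

ROBOT

A 6-joint arm with a two-finger parallel gripper is mounted at the origin on the work surface. World frame = base frame: x ahead of the robot, y to its left, z up, the work surface at z = 0. Lengths are in m, angles in rad, forces in N, time in s.
With the tool pointing down it reaches from about 0.4 to 0.825 m from the base axis. Payload 7 kg.
Tool frame: the origin (TCP) lies between the finger pads; the fingertips stand 25 mm ahead of it and the grasp point (between the pads) lies 6 mm ahead of it; z points along the fingers, y is the line along which they close (so a half turn about z gives the same grasp; the last joint's range is limited). The gripper opens to 88 mm and grips with 3 to 60 N. Pads are 19 mm wide; open, the fingers measure 130 mm over their backs; the gripper's body (78 mm by 193 mm) begins 47 mm behind the grasp point.
Start: joints at [1.56, 0.359, 0.012, 0, -1.224, -0.288], TCP at [0.199, 0.645, 0.252] pointing down, gripper open.
Joint ranges: [-3.07, 3.07], [-1.43, 2.12], [-1.02, 1.25], [-3.03, 1.67], [-3.05, -0], [-3.03, 3.03]. Speed limits (rad/s): [2.39, 2.39, 3.01, 3.14, 3.14, 3.14].

INTERFACE

Orientations are given as a unit quaternion [x, y, z, w].
In Python, from bench import ctrl gives the robot as it stands.
- The arm moves only by the tool servo_tool, never from a script. Its argument "series" is a list of rows, each a list of 2 entries, a list of its own where there are three numbers: the shift along the tool's x, y, z in units of 200 mm (1.0 is 200 mm), then the turn about the tool's z in units of pi rad (1.0 is pi rad). In form: [[[dx, dy, dz], turn], ...]. A call has 1 to 8 rows; each row is the pose to reach, as a shift and turn from the pose commanded when the call began, along the tool's axes at that moment, turning the shorter way round; what a row does not reach only later rows make up. A row lasts 1/10 s, in which the tool goes at most 50 mm and 8.59 degrees, less where a joint would pass 70% of its speed; a pose out of reach is approached as far as the arm can. A call with a number of a shift or a turn outside -1 to 1 is refused whole. A call with a gripper value outside its range is refused whole. "jaw" is the opening, from -1 (shut) to 1 (fully open), so that 0 is half open, set as the call begins (left out, the last holds). The fingers move at their own pace and stop on an object; "grip_force" is the grip in N (left out, the last holds). Time passes only in rows, so rows that repeat a pose let the fingers close. It gives the time, the measured TCP pose, the force, the opening and the grip force at its end, in the units of the state.
- ctrl.read_state(): the state, without advancing time (a new reading comes with each control period).
- ctrl.grab_frame(name): name is "scene" or "side" or "wrist"; returns a dict with "color" (384x512x3 uint8, red, green, blue), "fx", "fy", "cx", "cy" (pixels), "rvec" (rotation vector, rad) and "tvec" (3), from world to camera coordinates, as OpenCV has them. Camera axes: x right, y down, z forward; pixel columns grow to the right and rows downward; lengths in m; the calibration is good to about 2 mm. The wrist camera is an equidistant fisheye: a pixel r from the principal point sees the ray r / f radians off the axis. A picture is of the moment at which its call begins. There is no depth.
- ctrl.sign_off(): hands the job in; it is judged then, once.
The state is a dict: "time": time; "q": joint angles; "joint_vel": joint speeds; "tau": joint torques, N m; "eef_pos": TCP position; "orientation": TCP orientation; "wrist_force": force on the tool from outside, world axes, zero at the start; "ft_torque": the same for the moment, N m; "width": opening from 0.0 (shut) to 1.0 (fully open); "grasp_force": force on a finger pad.
Only numpy, scipy, OpenCV 4.12 (cv2) and the standard library are available. Lean on these libraries where they do the work, as an engineer would, in place of code of your own. Each camera call takes 0.05 s, during which the arm holds its last target. There are 200 camera calls.

TASK

Line up the four salvaged brake pistons by height on the grey strip, one centred on each round mark: the shortest on the mark next to the red end block, then taller and taller, the tallest next to the blue end block. The black piston is nested in the wide steel one: draw it straight up and out, without lifting the steel one along with it, before you move the steel one. Set every piston down upright with its mouth up, without dropping it.

Things in the scene. Friction and masses are not known exactly. Their poses are not given: they have to be found in the camera images.
- wide_center (a point): Brake-caliper piston: a round straight-sided cup, mouth up, bright steel, the widest and lowest; the black piston stands nested in it at the start (radial gap 2 mm). 30 mm tall, 66 mm outside diameter, wall 3 mm, 0.1 to 0.2 kg. The point is on its axis, half-way up (15.0 mm above its foot); z is its axis, up.
- brass_center (a point): Brake-caliper piston: a round straight-sided cup, mouth up, brass-yellow, the narrowest. 45 mm tall, 46 mm outside diameter, wall 3 mm, 0.1 to 0.2 kg. The point is on its axis, half-way up (22.5 mm above its foot); z is its axis, up.
- black_center (a point): Brake-caliper piston: a round straight-sided cup, mouth up, black plastic; at the start it stands nested inside the wide steel piston, its foot on that piston's 4 mm thick floor, so that its upper 34 mm stand out above the steel rim. 60 mm tall, 56 mm outside diameter, wall 3 mm, 0.1 to 0.2 kg. The point is on its axis, half-way up (30.0 mm above its foot); z is its axis, up.
- brown_center (a point): Brake-caliper piston: a round straight-sided cup, mouth up, brown plastic, the tallest. 75 mm tall, 52 mm outside diameter, wall 3 mm, 0.1 to 0.2 kg. The point is on its axis, half-way up (37.5 mm above its foot); z is its axis, up.
- mark_1: Flat white disc with a yellow rim, 84 mm across, painted on the grey strip; number 1 of 4 counted along the strip from the robot's left (+y) end. Origin: its centre, on the strip's upper face (6 mm above the table). Marks are 95 mm apart in a straight row. The strip is 110 mm by 450 mm and fixed, its y axis along the row.
- mark_2: Flat white disc with a yellow rim, 84 mm across, painted on the grey strip; number 2 of 4 counted along the strip from the robot's left (+y) end. Origin: its centre, on the strip's upper face (6 mm above the table). Marks are 95 mm apart in a straight row. The strip is 110 mm by 450 mm and fixed, its y axis along the row.
- mark_3: Flat white disc with a yellow rim, 84 mm across, painted on the grey strip; number 3 of 4 counted along the strip from the robot's left (+y) end. Origin: its centre, on the strip's upper face (6 mm above the table). Marks are 95 mm apart in a straight row. The strip is 110 mm by 450 mm and fixed, its y axis along the row.
- mark_4: Flat white disc with a yellow rim, 84 mm across, painted on the grey strip; number 4 of 4 counted along the strip from the robot's left (+y) end. Origin: its centre, on the strip's upper face (6 mm above the table). Marks are 95 mm apart in a straight row. The strip is 110 mm by 450 mm and fixed, its y axis along the row.
- end_red: Red block fixed at one end of the grey strip, 90 mm across the strip, 20 mm along it, 20 mm tall, 66.5 mm (centre to centre) beyond the outermost mark. Whether it is at the left or the right end changes from start to start. Origin: centre of its underside.
- end_blue: Blue block fixed at one end of the grey strip, 90 mm across the strip, 20 mm along it, 20 mm tall, 66.5 mm (centre to centre) beyond the outermost mark. Whether it is at the left or the right end changes from start to start. Origin: centre of its underside.

How it is judged:
At the end, for the whole second after the job is handed in: Each piston stands upright (within 0.1 rad), mouth up, on the strip with its axis within 12 mm of the centre of its mark, in order of height from 30 mm (mark next to the red block) to 75 mm (mark next to the blue block), all released and at rest (((horizontal distance between end_red and mark_1 below 0.1 m and horizontal distance between wide_center and mark_1 below 0.012 m and horizontal distance between brass_center and mark_2 below 0.012 m and horizontal distance between black_center and mark_3 below 0.012 m and horizontal distance between brown_center and mark_4 below 0.012 m) or (horizontal distance between end_red and mark_4 below 0.1 m and horizontal distance between wide_center and mark_4 below 0.012 m and horizontal distance between brass_center and mark_3 below 0.012 m and horizontal distance between black_center and mark_2 below 0.012 m and horizontal distance between brown_center and mark_1 below 0.012 m)) and angle between each of wide_center, brass_center, black_center, brown_center's own z axis and vertical below 0.1 rad and height (world z) of wide_center below 0.025 m and linear speed of each of wide, brass, black, brown below 0.02 m/s and contact force between the fingers and wide below 0.1 N and height (world z) of brass_center below 0.0325 m and contact force between the fingers and brass below 0.1 N and height (world z) of black_center below 0.04 m and contact force between the fingers and black below 0.1 N and height (world z) of brown_center below 0.0475 m and contact force between the fingers and brown below 0.1 N); the robot touches nothing.
It fails at once if the wide steel piston is raised while the black one is still inside it (height (world z) of wide_center above 0.025 m and horizontal distance between black_center and wide_center below 0.02 m and z of black_center in the frame of wide_center between 0.005 and 0.04 m).
It fails at once if the wide piston is dropped (falls freely by more than about 3 cm) (linear speed of wide above 0.8 m/s and contact force between the fingers and wide below 0.1 N).
It fails at once if the brass piston is dropped (falls freely by more than about 3 cm) (linear speed of brass above 0.8 m/s and contact force between the fingers and brass below 0.1 N).
It fails at once if the black piston is dropped (falls freely by more than about 3 cm) (linear speed of black above 0.8 m/s and contact force between the fingers and black below 0.1 N).
It fails at once if the brown piston is dropped (falls freely by more than about 3 cm) (linear speed of brown above 0.8 m/s and contact force between the fingers and brown below 0.1 N).
It also fails if it takes over 102 s, if anything falls off the work surface, if the arm or the gripper's body presses on something with over 40 N, if the wrist force passes 120 N, or if a joint passes its speed limit or range.

## Working session

There is one attempt and no reset: what is moved stays moved. The work goes in short steps, Python scripts to look and compute and a tool call to move; the robot and the scene stay as the last step left them, time stands still between calls to the robot, and variables do not carry over. Pictures are saved under pics/ and viewed, at most 14 in all, crops included, and the job is handed in when it is done.

Besides the shell and the picture viewer there is one more tool, called after "Call:" as name([rows], argument=value, ...), one row to a line, values as JSON. servo_tool: Moves the arm, as the interface text tells. Shifts and turns lie within -1 to 1; 1 stands for 200 mm of shift or pi rad of turn. Its arguments: {"type":"object","properties":{"series":{"type":"array"},"jaw":{"type":"number"},"grip_force":{"type":"number"}},"required":["series"]}

```bash
mkdir -p pics
python3 - <<'E'
from bench import ctrl
import cv2
s=ctrl.read_state(); print(s)
for n in("scene","side"):
    f=ctrl.grab_frame(n); cv2.imwrite(f"pics/{n}0.png",f["color"][:,:,::-1]); print(n,{k:v for k,v in f.items() if k!="color"})
a=cv2.imread("pics/scene0.png");b=cv2.imread("pics/side0.png")
E
```

```text
{'time': 0.0, 'q': array([ 1.56010461e+00,  3.59381463e-01,  1.11014882e-02, -3.59254376e-04,
       -1.22411976e+00, -2.88093042e-01]), 'joint_vel': array([-0.00132562,  0.00016342,  0.00051928,  0.00145896,  0.00061692,
       -0.00037581]), 'tau': array([ 7.88056550e-04, -5.82728219e+01,  2.93041205e+01,  6.99707374e+00,
        6.96711868e-03, -1.66646969e-04]), 'eef_pos': array([0.19858455, 0.64466995, 0.25064308]), 'orientation': array([ 9.88852259e-01, -1.48897745e-01, -5.64291904e-05,  8.17353957e-04]), 'wrist_force': array([ 0.01676826, -0.08101245,  0.54369355]), 'ft_torque': array([-0.00624938, -0.01048095, -0.05776516]), 'grasp_force': 0.0, 'width': 0.9964579468203412}
scene {'fx': 379.04337715274625, 'fy': 379.04337715274625, 'cx': 253.19946205594832, 'cy': 185.68169123991737, 'rvec': array([ 1.58065441,  2.2465279 , -0.6317885 ]), 'tvec': array([ 0.17639586, -0.42105729,  1.21105227])}
side {'fx': 469.55161857273896, 'fy': 469.55161857273896, 'cx': 250.76309013558858, 'cy': 191.04054326126513, 'rvec': array([ 1.99372656, -0.72142006,  0.43677673]), 'tvec': array([-0.40863919,  0.2438208 ,  0.6999063 ])}
```

View pics/scene0.png

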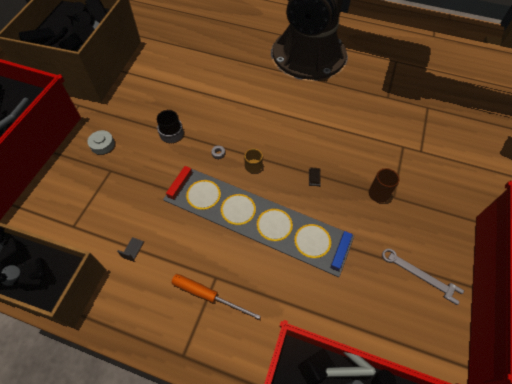

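View pics/side0.png

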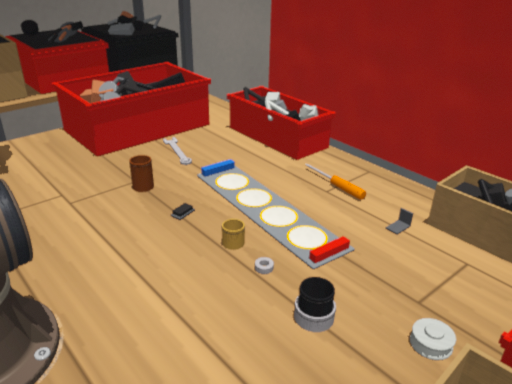

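Run:
```python
import cv2
a=cv2.imread("pics/scene0.png");b=cv2.imread("pics/side0.png")
cv2.imwrite("pics/sc.png",cv2.resize(a[95:275,150:410],None,fx=3,fy=3,interpolation=cv2.INTER_CUBIC))
cv2.imwrite("pics/sd.png",cv2.resize(b[140:335,120:360],None,fx=3,fy=3,interpolation=cv2.INTER_CUBIC))
```

```text
(no output)
```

View pics/sc.png

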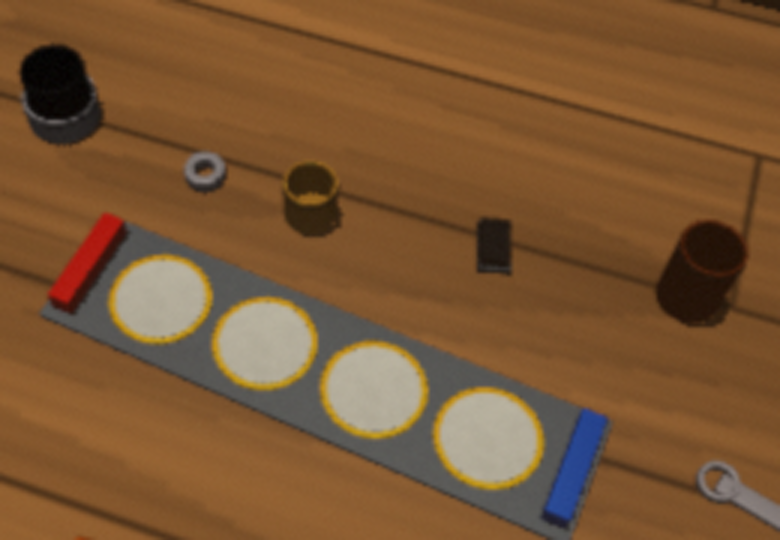

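View pics/sd.png

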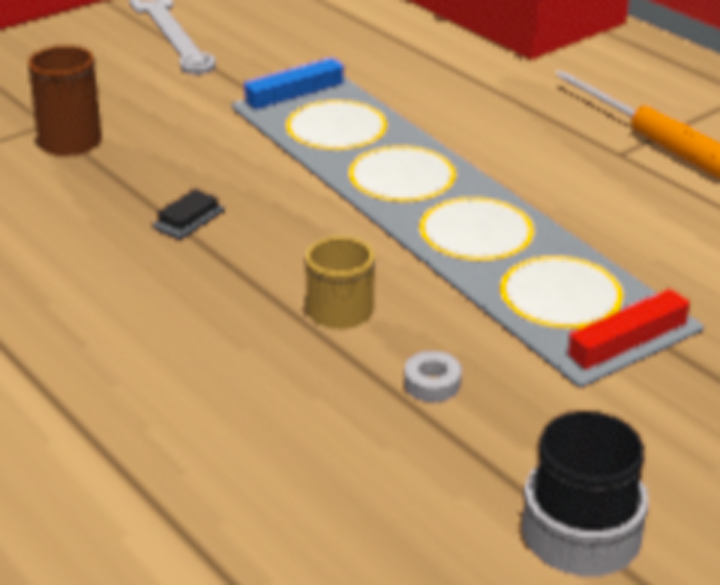

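```bash
cat > h.py <<'E'
from bench import ctrl
import numpy as np, cv2
from scipy.spatial.transform import Rotation as Ro
def ray(f,p,fish=False):
    u,v=(p[0]-f["cx"])/f["fx"],(p[1]-f["cy"])/f["fy"]
    d=np.array([u,v,1.])
    if fish:
        r=np.hypot(u,v); d=np.array([u*np.sin(r)/r,v*np.sin(r)/r,np.cos(r)])
    R=cv2.Rodrigues(np.array(f["rvec"]))[0]
    return -R.T@np.array(f["tvec"]),R.T@d
def at(f,p,z,fish=False):
    o,d=ray(f,p,fish); return (o+d*(z-o[2])/d[2])[:2]
def shift(xy,z,th=None):
    """units for servo_tool to reach TCP (xy,z), closing line along world angle th"""
    s=ctrl.read_state(); R=Ro.from_quat(s["orientation"]).as_matrix()
    print("dxyz",np.round(R.T@(np.array([*xy,z])-s["eef_pos"])/.2,3),"tcp",s["eef_pos"].round(4),"yaw y",np.degrees(np.arctan2(R[1,1],R[0,1])).round(1),"t",s["time"])
E
python3 - <<'E'
from h import *
S=ctrl.grab_frame("scene");D=ctrl.grab_frame("side")
S0=dict(m1=(160,298,.006),m2=(265,343,.006),m3=(374,389,.006),m4=(489,438,.006),brass=(312,185,.045),brown=(714,248,.075),black=(54,73,.064))
D0=dict(m1=(561,291),m2=(477,228),m3=(402,173),m4=(336,124),brass=(340,257),brown=(63,69),black=(590,447))
for k,(u,v,z) in S0.items():
    a=at(S,((u+.5)/3-.5+150,(v+.5)/3-.5+95),z); u,v=D0[k]
    b=at(D,((u+.5)/3-.5+120,(v+.5)/3-.5+140),z); print(k,a.round(4),b.round(4))
print(ctrl.read_state()["time"]); shift((.5,.3),.25)
E
```

```text
m1 [ 0.5943 -0.1061] [ 0.5963 -0.1057]
m2 [ 0.6041 -0.0107] [ 0.6061 -0.0112]
m3 [0.6132 0.0836] [0.6149 0.0836]
m4 [0.6228 0.1787] [0.6244 0.1788]
brass [ 0.4717 -0.0184] [ 0.4688 -0.0233]
brown [0.4433 0.2998] [0.4363 0.2821]
black [ 0.4484 -0.2623] [ 0.4426 -0.2687]
0.2
dxyz [1.948 1.204 0.006] tcp [0.1986 0.6448 0.251 ] yaw y -107.1 t 0.2
```

Run:
```python
from h import *
S=ctrl.grab_frame("scene");D=ctrl.grab_frame("side")
P=dict(brass=((312,185),(340,257)),brassfoot=((313,215),(340,309)),brown=((714,248),(63,69)),brownfoot=((693,297),(69,137)),black=((54,73),(590,447)))
for k,(p,q) in P.items():
    o,d=ray(S,((p[0]+.5)/3-.5+150,(p[1]+.5)/3-.5+95)); a,e=ray(D,((q[0]+.5)/3-.5+120,(q[1]+.5)/3-.5+140))
    t=np.linalg.lstsq(np.c_[d,-e],a-o,rcond=None)[0]; x,y=o+d*t[0],a+e*t[1]; print(k,x.round(4),y.round(4))
# predicted projections of rim & foot for candidates
for n,xy,h in (("brown",(.44,.29),.075),("brass",(.47,-.021),.045),("black",(.446,-.265),.064)):
  for f,ox,oy in((S,150,95),(D,120,140)):
    K=np.array([[f["fx"],0,f["cx"]],[0,f["fy"],f["cy"]],[0,0,1]]); q=cv2.projectPoints(np.array([[*xy,h],[*xy,0.]]),f["rvec"],f["tvec"],K,None)[0].reshape(-1,2)
    print(n,((q-[ox,oy]+.5)*3-.5).round(0).tolist())
```

```text
brass [ 0.4701 -0.0189  0.0428] [ 0.4713 -0.0202  0.0423]
brassfoot [ 4.702e-01 -1.750e-02 -1.000e-04] [ 0.4717 -0.0193 -0.0007]
brown [0.4398 0.3006 0.0705] [0.4435 0.297  0.067 ]
brownfoot [0.4434 0.3046 0.0037] [0.4449 0.3031 0.0024]
black [ 0.4454 -0.2647  0.0599] [ 0.4462 -0.2657  0.0599]
brown [[702.0, 241.0], [675.0, 291.0]]
brown [[62.0, 64.0], [72.0, 148.0]]
brass [[310.0, 183.0], [309.0, 214.0]]
brass [[339.0, 255.0], [340.0, 310.0]]
black [[52.0, 70.0], [65.0, 118.0]]
black [[589.0, 441.0], [580.0, 530.0]]
```

Call:
servo_tool([
  [[0.837,0.64,0],0],
  [[0.837,0.64,0],0],
  [[0.837,0.64,0],0],
  [[0.837,0.64,0],0],
  [[0.837,0.64,0],0],
  [[0.837,0.64,0],0],
], jaw=1, grip_force=20)

```text
time: 0.9
eef_pos: [0.3221, 0.472, 0.2522]
orientation: [0.989, -0.15, 0.0, -0.0]
wrist_force: [0.1, 0.7, 0.7]
width: 0.998
grasp_force: 0.0
```

Call:
servo_tool([
  [[0.836,0.643,0.1],0.22],
  [[0.836,0.643,0.1],0.22],
  [[0.836,0.643,0.1],0.22],
  [[0.836,0.643,0.1],0.22],
  [[0.836,0.643,0.1],0.22],
  [[0.836,0.643,0.1],0.22],
  [[0.836,0.643,0.1],0.22],
])

```text
time: 1.6
eef_pos: [0.443, 0.3023, 0.2315]
orientation: [0.88, -0.474, -0.0, -0.0]
wrist_force: [0.1, 0.4, 0.1]
width: 1.0
grasp_force: 0.0
```

Call:
servo_tool([
  [[0,0,0],0.217],
  [[0,0,0],0.217],
  [[0,0,0],0.217],
  [[0,0,0],0.217],
  [[0,0,0],0.217],
  [[0,0,0],0.217],
  [[0,0,0],0.217],
])

```text
time: 2.3
eef_pos: [0.4425, 0.3025, 0.2316]
orientation: [-0.673, 0.74, 0.0, 0.0]
wrist_force: [-0.2, 0.5, 0.3]
width: 1.0
grasp_force: 0.0
```

Run:
```python
from h import *
f=ctrl.grab_frame("wrist"); cv2.imwrite("pics/w1.png",f["color"][:,:,::-1]); np.save("w1.npy",{k:v for k,v in f.items() if k!="color"},allow_pickle=True)
print(f["fx"],f["cx"],f["cy"],f["rvec"],f["tvec"]); shift((.443,.301),.056); print(ctrl.read_state()["q"])
```

```text
297.3186396354542 251.22394584938186 188.70103804275732 [-0.1469132  -3.08465995 -0.49038811] [ 0.41296124 -0.3596025   0.26729108]
dxyz [ 0.006 -0.003  0.878] tcp [0.4426 0.3023 0.2316] yaw y 174.5 t 2.35
[ 9.65229355e-01  1.44834436e-01 -3.24014737e-01 -3.00647986e-06
 -1.10181137e+00 -1.06146253e+00]
```

View pics/w1.png

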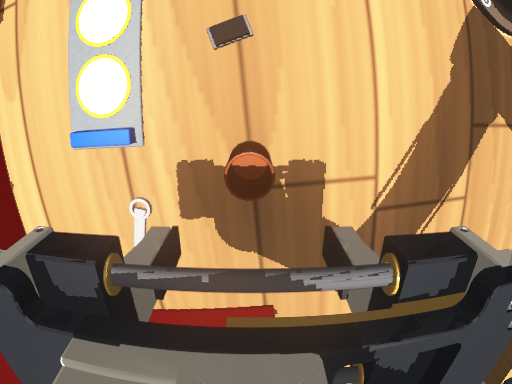

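```bash
cat >> h.py <<'E'
def proj(f,P,fish=True):
    R=cv2.Rodrigues(np.array(f["rvec"]))[0]; c=P@R.T+np.array(f["tvec"])
    r=np.hypot(c[:,0],c[:,1]); k=np.arctan2(r,c[:,2])/r if fish else 1/c[:,2]
    return np.c_[f["fx"]*c[:,0]*k+f["cx"],f["fy"]*c[:,1]*k+f["cy"]]
def overlay(f,items,box,s,out,fish=True):
    x0,x1,y0,y1=box; im=cv2.resize(f["color"][y0:y1,x0:x1,::-1],None,fx=s,fy=s,interpolation=cv2.INTER_CUBIC); im=cv2.convertScaleAbs(im,alpha=1.3,beta=25)
    t=np.linspace(0,2*np.pi,61)
    for xy,rad,z,col in items:
        p=(proj(f,np.c_[xy[0]+rad*np.cos(t),xy[1]+rad*np.sin(t),0*t+z],fish)-[x0,y0]+.5)*s-.5
        cv2.polylines(im,[p.round().astype(int)],True,col,1)
    cv2.imwrite(out,im)
E
python3 - <<'E'
from h import *
f=np.load("w1.npy",allow_pickle=True).item(); f["color"]=cv2.imread("pics/w1.png")[:,:,::-1]
overlay(f,[((.443,.301),.026,.075,(0,255,0)),((.443,.301),.026,0,(255,255,0)),((.6236,.1788),.042,.006,(0,0,255)),((.614,.0836),.042,.006,(0,0,255))],(60,310,0,220),3,"pics/o1.png")
E
```

```text
(no output)
```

View pics/o1.png

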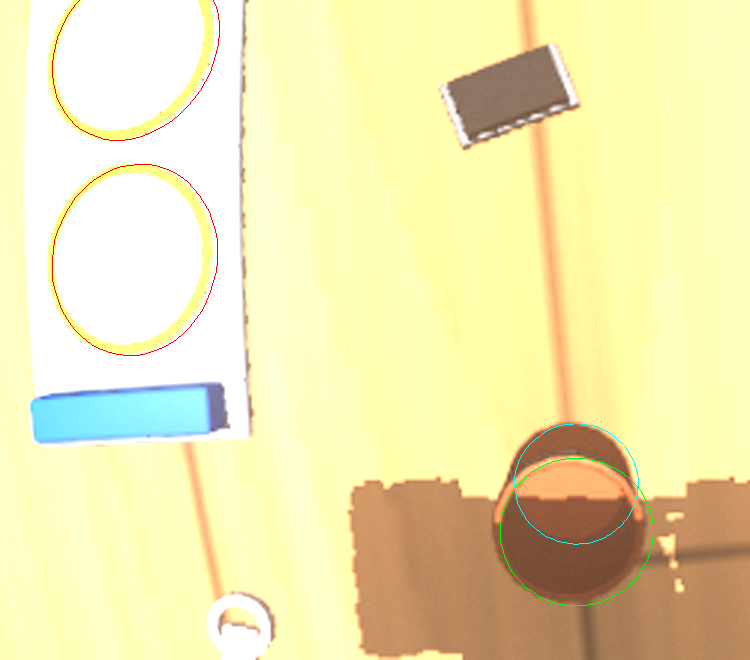

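Call:
servo_tool([
  [[0.009,-0.013,0.2],0],
  [[0.009,-0.013,0.4],0],
  [[0.009,-0.013,0.6],0],
  [[0.009,-0.013,0.75],0],
  [[0.009,-0.013,0.85],0],
  [[0.009,-0.013,0.878],0],
  [[0.009,-0.013,0.878],0],
  [[0.009,-0.013,0.878],0],
])

```text
time: 3.15
eef_pos: [0.4459, 0.3001, 0.057]
orientation: [-0.671, 0.741, 0.0, 0.001]
wrist_force: [-1.2, -0.1, -0.4]
width: 1.001
grasp_force: 0.0
```

Call:
servo_tool([
  [[0,0,0],0],
  [[0,0,0],0],
  [[0,0,0],0],
  [[0,0,0],0],
  [[0,0,0],0],
  [[0,0,0],0],
  [[0,0,0],0],
  [[0,0,0],0],
], jaw=-1, grip_force=20)

```text
time: 3.95
eef_pos: [0.4454, 0.2993, 0.0562]
orientation: [-0.671, 0.742, -0.0, 0.0]
wrist_force: [-2.1, -0.5, 5.2]
width: 0.601
grasp_force: 20.0
```

Call:
servo_tool([
  [[0,0,-0.1],0],
  [[0,0,-0.2],0],
  [[0.05,-0.1,-0.25],0],
  [[0.15,-0.27,-0.25],0],
  [[0.25,-0.45,-0.25],0],
  [[0.35,-0.63,-0.25],0],
  [[0.45,-0.81,-0.25],0],
  [[0.518,-0.94,-0.25],0],
])

```text
time: 4.75
eef_pos: [0.6236, 0.1755, 0.1053]
orientation: [-0.67, 0.742, 0.0, -0.0]
wrist_force: [-0.1, 0.4, -0.1]
width: 0.596
grasp_force: 20.0
```

Call:
servo_tool([
  [[0,0,0],0],
  [[0,0,0],0],
])

```text
time: 4.95
eef_pos: [0.6219, 0.1764, 0.1049]
orientation: [-0.67, 0.743, 0.0, -0.001]
wrist_force: [-0.7, 0.5, -1.9]
width: 0.6
grasp_force: 20.0
```

Run:
```python
from h import *
shift((.6226,.178),.064)
f=ctrl.grab_frame("side"); overlay(f,[((.6236,.1788),.042,.006,(0,0,255)),((.614,.0836),.042,.006,(0,0,255))],(160,340,140,280),4,"pics/o2.png",False)
```

```text
dxyz [-0.009 -0.003  0.204] tcp [0.6219 0.1764 0.1049] yaw y 174.1 t 4.95
```

View pics/o2.png

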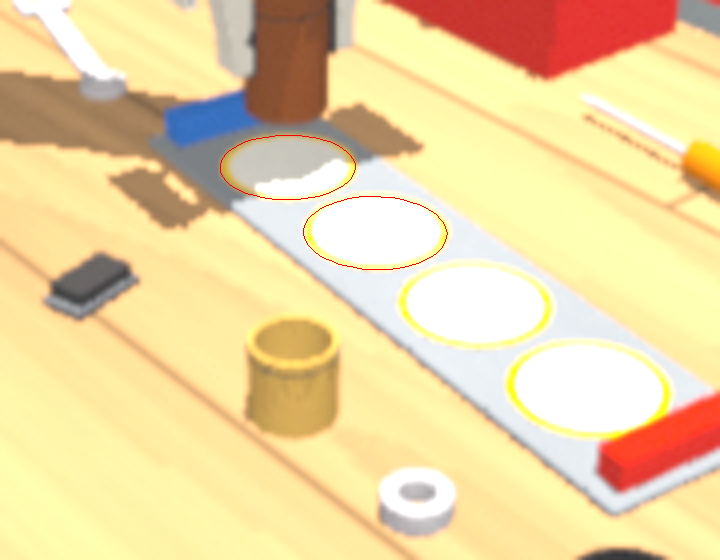

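Call:
servo_tool([
  [[-0.009,-0.003,0.08],0],
  [[-0.009,-0.003,0.15],0],
  [[-0.009,-0.003,0.19],0],
  [[-0.009,-0.003,0.205],0],
  [[-0.009,-0.003,0.212],0],
  [[-0.009,-0.003,0.215],0],
  [[-0.009,-0.003,0.215],0],
])

```text
time: 5.7
eef_pos: [0.623, 0.1791, 0.0634]
orientation: [-0.671, 0.742, -0.0, 0.0]
wrist_force: [0.9, -0.3, -0.6]
width: 0.598
grasp_force: 20.0
```

Call:
servo_tool([
  [[0,0,0],0],
  [[0,0,0],0],
  [[0,0,0],0],
  [[0,0,0],0],
  [[0,0,0],0],
  [[0,0,-0.15],0],
  [[0,0,-0.35],0],
  [[0,0,-0.5],0],
], jaw=1)

```text
time: 6.5
eef_pos: [0.6232, 0.1791, 0.1651]
orientation: [-0.671, 0.742, -0.0, 0.0]
wrist_force: [1.2, -0.2, -0.2]
width: 0.997
grasp_force: 0.0
```

Run:
```python
from h import *
shift((.446,-.265),.22)
```

```text
dxyz [ 2.298  0.658 -0.276] tcp [0.6232 0.1791 0.1651] yaw y 174.2 t 6.5
```

Call:
servo_tool([
  [[0.25,0,-0.276],0],
  [[0.5,0.1,-0.276],0],
  [[0.75,0.2,-0.276],0],
  [[1,0.3,-0.276],0],
  [[1,0.3,-0.276],0],
])

```text
time: 7.0
eef_pos: [0.541, -0.0164, 0.2188]
orientation: [-0.67, 0.742, -0.0, 0.0]
wrist_force: [0.5, -0.1, 0.4]
width: 1.0
grasp_force: 0.0
```

Call:
servo_tool([
  [[0.25,0.1,0],0],
  [[0.5,0.15,0],0],
  [[0.75,0.2,0],0],
  [[1,0.3,0],0],
  [[1,0.3,0],0],
])

```text
time: 7.5
eef_pos: [0.4606, -0.21, 0.2183]
orientation: [-0.669, 0.743, 0.0, -0.0]
wrist_force: [-0.1, -0.0, -0.4]
width: 0.997
grasp_force: 0.0
```

Call:
servo_tool([
  [[0.15,0.03,0],0],
  [[0.298,0.058,0],0],
  [[0.298,0.058,0],0],
  [[0.298,0.058,0],0],
])

```text
time: 7.9
eef_pos: [0.4454, -0.2653, 0.2181]
orientation: [-0.67, 0.742, 0.0, 0.0]
wrist_force: [0.4, 0.0, -0.3]
width: 0.997
grasp_force: 0.0
```

Run:
```python
from h import *
f=ctrl.grab_frame("wrist"); shift((.446,-.265),.22); print(ctrl.read_state()["q"].round(2))
overlay(f,[((.446,-.265),.028,.064,(0,255,0)),((.446,-.265),.033,.03,(255,255,0)),((.446,-.265),.033,0,(255,0,255))],(150,350,80,280),3,"pics/o3.png")
```

```text
dxyz [ 0.001 -0.002 -0.009] tcp [ 0.4456 -0.2648  0.2181] yaw y 174.2 t 7.95
[-0.16  0.13 -0.38 -0.   -1.07  0.06]
```

View pics/o3.png

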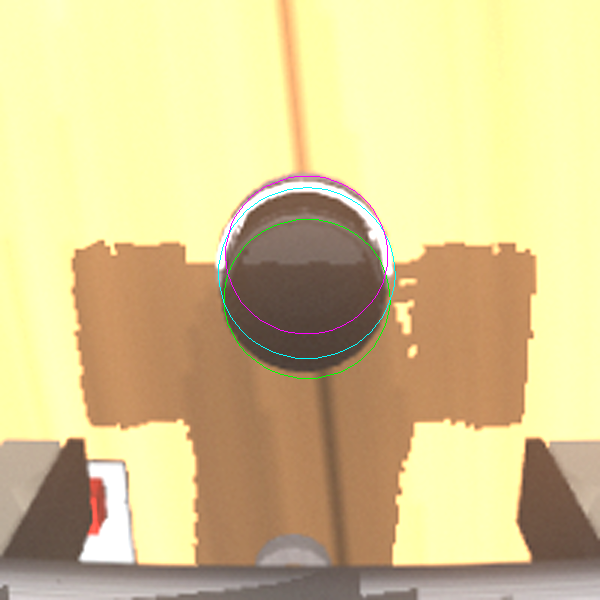

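Call:
servo_tool([
  [[0.008,-0.005,0.2],0],
  [[0.008,-0.005,0.4],0],
  [[0.008,-0.005,0.6],0],
  [[0.008,-0.005,0.7],0],
  [[0.008,-0.005,0.76],0],
  [[0.008,-0.005,0.79],0],
  [[0.008,-0.005,0.79],0],
  [[0.008,-0.005,0.79],0],
])

```text
time: 8.75
eef_pos: [0.4473, -0.2667, 0.0612]
orientation: [-0.671, 0.742, -0.001, 0.0]
wrist_force: [-0.2, -1.0, -0.1]
width: 1.0
grasp_force: 0.0
```

Call:
servo_tool([
  [[0,0,0],0],
  [[0,0,0],0],
  [[0,0,0],0],
  [[0,0,0],0],
  [[0,0,0],0],
  [[0,0,0],0],
  [[0,0,0],0],
  [[0,0,0],0],
], jaw=-1, grip_force=15)

```text
time: 9.55
eef_pos: [0.4464, -0.2667, 0.0604]
orientation: [-0.671, 0.742, -0.0, -0.0]
wrist_force: [-1.9, 0.4, 5.2]
width: 0.64
grasp_force: 15.0
```

Call:
servo_tool([
  [[0,0,-0.02],0],
  [[0,0,-0.04],0],
  [[0,0,-0.06],0],
  [[0,0,-0.08],0],
  [[0,0,-0.08],0],
])

```text
time: 10.05
eef_pos: [0.4465, -0.2667, 0.0768]
orientation: [-0.671, 0.742, -0.0, 0.0]
wrist_force: [-0.4, -0.6, -1.4]
width: 0.649
grasp_force: 15.0
```

Run:
```python
from h import *
shift((.446,-.265),.22)
f=ctrl.grab_frame("side"); overlay(f,[((.4465,-.2665),.033,.03,(255,255,0)),((.4465,-.2665),.028,.08,(0,255,0))],(260,380,230,350),5,"pics/o4.png",False)
```

```text
dxyz [-0.008  0.003 -0.716] tcp [ 0.4465 -0.2667  0.0768] yaw y 174.2 t 10.05
```

View pics/o4.png

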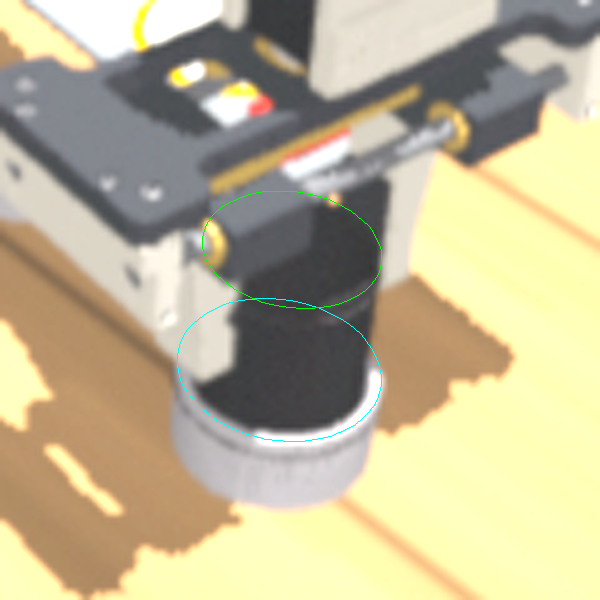

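Call:
servo_tool([
  [[0,0,-0.05],0],
  [[0,0,-0.12],0],
  [[0,0,-0.22],0],
  [[0,0,-0.34],0],
  [[0,0,-0.42],0],
  [[0,0,-0.42],0],
  [[0,0,-0.42],0],
])

```text
time: 10.8
eef_pos: [0.4463, -0.2666, 0.1604]
orientation: [-0.67, 0.742, -0.0, 0.0]
wrist_force: [-0.3, -0.6, -1.7]
width: 0.642
grasp_force: 15.0
```

Run:
```python
from h import *
shift((.613,.0836),.165); print(ctrl.read_state()["wrist_force"])
```

```text
dxyz [-1.826 -0.653 -0.022] tcp [ 0.4463 -0.2666  0.1604] yaw y 174.2 t 10.8
[-0.34333    -0.5883299  -1.66081463]
```

Call:
servo_tool([
  [[-0.12,-0.04,0],0],
  [[-0.26,-0.1,0],0],
  [[-0.41,-0.15,0],0],
  [[-0.56,-0.2,0],0],
  [[-0.71,-0.25,0],0],
  [[-0.86,-0.3,0],0],
  [[-1,-0.36,0],0],
])

```text
time: 11.5
eef_pos: [0.5377, -0.0737, 0.159]
orientation: [-0.671, 0.742, 0.001, -0.001]
wrist_force: [1.0, -0.5, -1.7]
width: 0.646
grasp_force: 15.0
```

Call:
servo_tool([
  [[-0.15,-0.06,0],0],
  [[-0.3,-0.12,0],0],
  [[-0.45,-0.17,0],0],
  [[-0.6,-0.21,0],0],
  [[-0.72,-0.26,0],0],
  [[-0.8,-0.285,0],0],
  [[-0.826,-0.293,0],0],
  [[-0.826,-0.293,0],0],
])

```text
time: 12.3
eef_pos: [0.6127, 0.0836, 0.1592]
orientation: [-0.671, 0.742, 0.0, -0.001]
wrist_force: [-0.5, 0.7, -1.1]
width: 0.645
grasp_force: 15.0
```

Run:
```python
from h import *
shift((.613,.0836),.063)
```

```text
dxyz [-0.    -0.002  0.481] tcp [0.6127 0.0836 0.1592] yaw y 174.2 t 12.3
```

Call:
servo_tool([
  [[0,-0.002,0.12],0],
  [[0,-0.002,0.26],0],
  [[0,-0.002,0.38],0],
  [[0,-0.002,0.44],0],
  [[0,-0.002,0.465],0],
  [[0,-0.002,0.478],0],
  [[0,-0.002,0.482],0],
  [[0,-0.002,0.482],0],
])

```text
time: 13.1
eef_pos: [0.614, 0.0836, 0.0647]
orientation: [-0.671, 0.742, -0.0, 0.001]
wrist_force: [0.1, 0.9, -0.3]
width: 0.645
grasp_force: 15.0
```

Call:
servo_tool([
  [[0,0,0],0],
  [[0,0,0],0],
  [[0,0,0],0],
  [[0,0,0],0],
  [[0,0,0],0],
  [[0,0,-0.15],0],
  [[0,0,-0.35],0],
  [[0,0,-0.55],0],
], jaw=1)

```text
time: 13.9
eef_pos: [0.6131, 0.0832, 0.1746]
orientation: [-0.671, 0.742, 0.0, -0.001]
wrist_force: [1.1, 0.3, -1.0]
width: 0.999
grasp_force: 0.0
```

Run:
```python
from h import *
shift((.471,-.020),.20)
```

```text
dxyz [ 0.585  0.655 -0.126] tcp [0.6131 0.0832 0.1746] yaw y 174.2 t 13.9
```

Call:
servo_tool([
  [[0.15,0.16,-0.1],0],
  [[0.3,0.32,-0.126],0],
  [[0.45,0.5,-0.126],0],
  [[0.585,0.655,-0.126],0],
  [[0.585,0.655,-0.126],0],
  [[0.585,0.655,-0.126],0],
  [[0.585,0.655,-0.126],0],
])

```text
time: 14.6
eef_pos: [0.472, -0.0195, 0.1993]
orientation: [-0.671, 0.742, -0.0, 0.0]
wrist_force: [-0.2, 0.9, 0.4]
width: 0.997
grasp_force: 0.0
```

Run:
```python
from h import *
f=ctrl.grab_frame("wrist"); shift((.471,-.020),.042)
overlay(f,[((.471,-.02),.023,.045,(0,255,0)),((.471,-.02),.023,0,(255,0,255)),((.604,-.011),.042,.006,(0,0,255)),((.594,-.106),.042,.006,(0,0,255))],(60,320,50,250),3,"pics/o5.png")
```

```text
dxyz [0.004 0.006 0.785] tcp [ 0.4721 -0.0193  0.199 ] yaw y 174.2 t 14.65
```

View pics/o5.png

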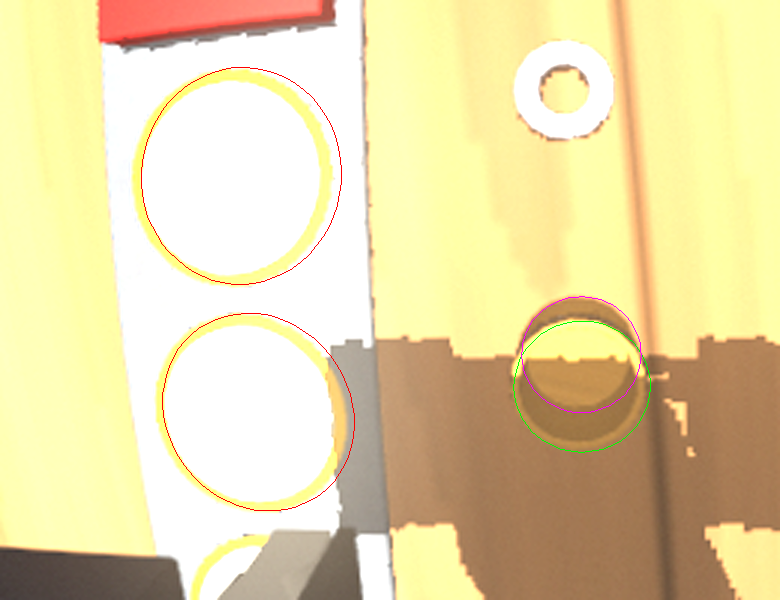

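Call:
servo_tool([
  [[0.006,0.004,0.2],0],
  [[0.006,0.004,0.4],0],
  [[0.006,0.004,0.6],0],
  [[0.006,0.004,0.7],0],
  [[0.006,0.004,0.76],0],
  [[0.006,0.004,0.785],0],
  [[0.006,0.004,0.785],0],
  [[0.006,0.004,0.785],0],
])

```text
time: 15.45
eef_pos: [0.4711, -0.0206, 0.0423]
orientation: [-0.671, 0.742, -0.0, 0.0]
wrist_force: [-0.1, 0.2, -0.7]
width: 0.999
grasp_force: 0.0
```

Call:
servo_tool([
  [[0,0,0],0],
  [[0,0,0],0],
  [[0,0,0],0],
  [[0,0,0],0],
  [[0,0,0],0],
  [[0,0,0],0],
  [[0,0,0],0],
  [[0,0,0],0],
], jaw=-1, grip_force=20)

```text
time: 16.25
eef_pos: [0.4705, -0.0209, 0.0421]
orientation: [-0.671, 0.742, -0.0, 0.0]
wrist_force: [-0.1, -0.3, 2.3]
width: 0.515
grasp_force: 20.0
```

Call:
servo_tool([
  [[0,0,-0.08],0],
  [[0,0,-0.2],0],
  [[0,0,-0.3],0],
  [[0,0,-0.3],0],
  [[0,0,-0.3],0],
])

```text
time: 16.75
eef_pos: [0.4703, -0.0208, 0.1019]
orientation: [-0.67, 0.742, 0.0, 0.0]
wrist_force: [-0.5, -0.5, -1.3]
width: 0.514
grasp_force: 20.0
```

Run:
```python
from h import *
shift((.6055,-.0112),.0485)
```

```text
dxyz [-0.116 -0.668  0.267] tcp [ 0.4703 -0.0208  0.1019] yaw y 174.2 t 16.75
```

Call:
servo_tool([
  [[-0.03,-0.15,0],0],
  [[-0.06,-0.32,0],0],
  [[-0.09,-0.5,0],0],
  [[-0.11,-0.62,0],0],
  [[-0.116,-0.668,0],0],
  [[-0.116,-0.668,0],0],
  [[-0.116,-0.668,0.1],0],
  [[-0.116,-0.668,0.19],0],
])

```text
time: 17.55
eef_pos: [0.6041, -0.0114, 0.0631]
orientation: [-0.67, 0.742, 0.0, -0.0]
wrist_force: [0.1, -0.3, -1.8]
width: 0.514
grasp_force: 20.0
```

Call:
servo_tool([
  [[0,0,0.03],0],
  [[0,0,0.055],0],
  [[0,0,0.07],0],
  [[0,0,0.077],0],
  [[0,0,0.077],0],
])

```text
time: 18.05
eef_pos: [0.6059, -0.0112, 0.049]
orientation: [-0.671, 0.742, -0.0, 0.0]
wrist_force: [-0.7, 0.3, -1.3]
width: 0.517
grasp_force: 20.0
```

Call:
servo_tool([
  [[0,0,0],0],
  [[0,0,0],0],
  [[0,0,0],0],
  [[0,0,0],0],
  [[0,0,0],0],
  [[0,0,-0.15],0],
  [[0,0,-0.35],0],
  [[0,0,-0.55],0],
], jaw=1)

```text
time: 18.85
eef_pos: [0.6052, -0.0114, 0.1594]
orientation: [-0.671, 0.742, 0.0, -0.001]
wrist_force: [0.8, 1.4, -0.1]
width: 0.996
grasp_force: 0.0
```

Run:
```python
from h import *
shift((.4465,-.2665),.20)
```

```text
dxyz [ 1.349  0.662 -0.201] tcp [ 0.6052 -0.0114  0.1594] yaw y 174.2 t 18.85
```

Call:
servo_tool([
  [[0.2,0.1,-0.2],0],
  [[0.4,0.2,-0.2],0],
  [[0.6,0.3,-0.2],0],
  [[0.8,0.4,-0.2],0],
  [[1,0.5,-0.2],0],
  [[1,0.5,-0.2],0],
])

```text
time: 19.45
eef_pos: [0.4831, -0.2032, 0.1988]
orientation: [-0.669, 0.743, 0.0, -0.0]
wrist_force: [0.8, 0.7, 0.5]
width: 0.999
grasp_force: 0.0
```

Call:
servo_tool([
  [[0.2,0.1,0],0],
  [[0.349,0.162,0],0],
  [[0.349,0.162,0],0],
  [[0.349,0.162,0],0],
  [[0.349,0.162,0],0],
])

```text
time: 19.95
eef_pos: [0.4472, -0.2659, 0.1986]
orientation: [-0.671, 0.742, -0.0, 0.0]
wrist_force: [-0.4, -0.6, 0.5]
width: 1.0
grasp_force: 0.0
```

Run:
```python
from h import *
f=ctrl.grab_frame("wrist"); shift((.4465,-.2665),.033)
overlay(f,[((.4465,-.2665),.033,.03,(0,255,0)),((.4465,-.2665),.033,0,(255,0,255))],(150,350,80,280),3,"pics/o6.png")
```

```text
dxyz [0.004 0.004 0.828] tcp [ 0.4474 -0.2657  0.1986] yaw y 174.3 t 20.0
```

View pics/o6.png

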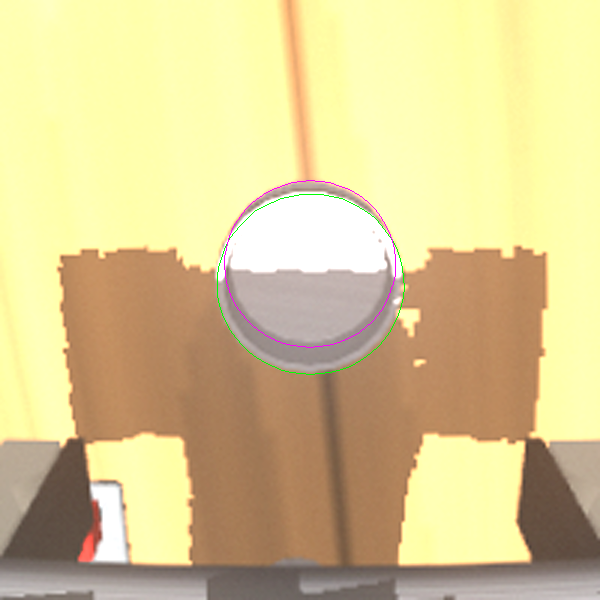

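Call:
servo_tool([
  [[0.004,0.004,0.2],0],
  [[0.004,0.004,0.4],0],
  [[0.004,0.004,0.6],0],
  [[0.004,0.004,0.73],0],
  [[0.004,0.004,0.79],0],
  [[0.004,0.004,0.82],0],
  [[0.004,0.004,0.828],0],
  [[0.004,0.004,0.828],0],
])

```text
time: 20.8
eef_pos: [0.4468, -0.2671, 0.0339]
orientation: [-0.671, 0.742, -0.001, 0.0]
wrist_force: [0.4, -0.3, -0.0]
width: 0.999
grasp_force: 0.0
```

Call:
servo_tool([
  [[0,0,0],0],
  [[0,0,0],0],
  [[0,0,0],0],
  [[0,0,0],0],
  [[0,0,0],0],
  [[0,0,0],0],
  [[0,0,0],0],
  [[0,0,0],0],
], jaw=-1, grip_force=20)

```text
time: 21.6
eef_pos: [0.4462, -0.2671, 0.0335]
orientation: [-0.671, 0.742, -0.0, 0.0]
wrist_force: [-1.0, 1.7, 6.5]
width: 0.754
grasp_force: 20.0
```

Call:
servo_tool([
  [[0,0,-0.05],0],
  [[0,0,-0.15],0],
  [[0,0,-0.27],0],
  [[0,0,-0.35],0],
  [[0,0,-0.35],0],
])

```text
time: 22.1
eef_pos: [0.4473, -0.2674, 0.1056]
orientation: [-0.671, 0.742, -0.002, 0.001]
wrist_force: [0.6, -0.1, -1.5]
width: 0.754
grasp_force: 20.0
```

Run:
```python
from h import *
shift((.5958,-.106),.0395); print(ctrl.read_state()["wrist_force"])
```

```text
dxyz [-0.878 -0.656  0.333] tcp [ 0.4473 -0.2674  0.1056] yaw y 174.2 t 22.1
[ 0.63192631 -0.1437918  -1.51990866]
```

Call:
servo_tool([
  [[-0.1,-0.08,0],0],
  [[-0.24,-0.18,0],0],
  [[-0.39,-0.29,0],0],
  [[-0.54,-0.4,0],0],
  [[-0.69,-0.51,0],0],
  [[-0.82,-0.61,0],0],
  [[-0.878,-0.654,0],0],
  [[-0.878,-0.654,0],0],
])

```text
time: 22.9
eef_pos: [0.5944, -0.1041, 0.102]
orientation: [-0.671, 0.741, 0.0, -0.0]
wrist_force: [-0.4, -0.9, -1.4]
width: 0.753
grasp_force: 20.0
```

Call:
servo_tool([
  [[0,0,0.08],0],
  [[0,0,0.2],0],
  [[0,0,0.28],0],
  [[0,0,0.31],0],
  [[0,0,0.323],0],
  [[0,0,0.33],0],
  [[0,0,0.33],0],
  [[0,0,0.33],0],
])

```text
time: 23.7
eef_pos: [0.5911, -0.1065, 0.039]
orientation: [-0.67, 0.742, 0.001, -0.002]
wrist_force: [-12.1, 2.2, 21.4]
width: 0.752
grasp_force: 20.0
```

Call:
servo_tool([
  [[0,0,-0.008],0],
  [[0,0,-0.016],0],
  [[0,0,-0.016],0],
  [[0,0,-0.016],0],
])

```text
time: 24.1
eef_pos: [0.5938, -0.1057, 0.0401]
orientation: [-0.67, 0.742, -0.0, 0.0]
wrist_force: [-0.2, 0.1, -0.7]
width: 0.756
grasp_force: 20.0
```

Run:
```python
from h import *
shift((.5958,-.106),.0395); print(ctrl.read_state()["wrist_force"])
f=ctrl.grab_frame("side"); overlay(f,[((.595,-.106),.042,.006,(0,0,255))],(220,370,190,310),5,"pics/o7.png",False)
```

```text
dxyz [ 0.    -0.01   0.003] tcp [ 0.5938 -0.1057  0.0401] yaw y 174.2 t 24.1
[-0.19321181  0.12709309 -0.74706687]
```

View pics/o7.png

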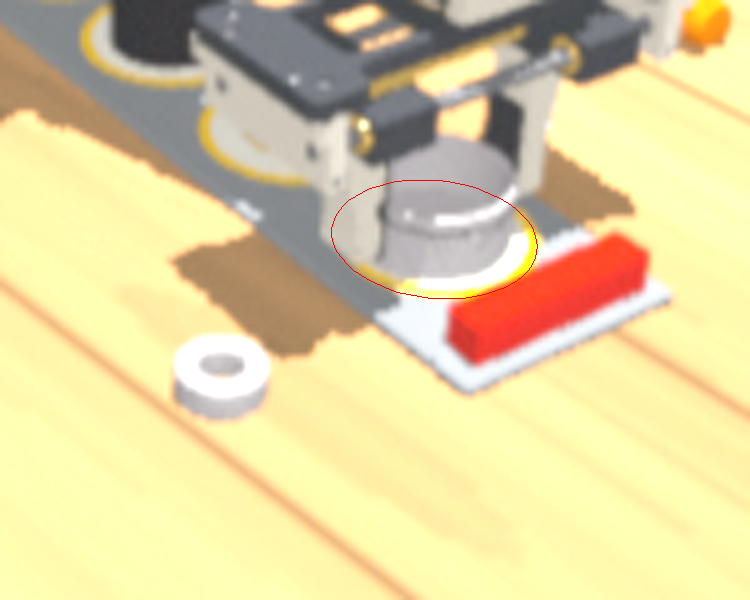

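Call:
servo_tool([
  [[0,-0.01,0],0],
  [[0,-0.01,0],0],
  [[0,-0.01,0.003],0],
  [[0,-0.01,0.003],0],
])

```text
time: 24.55
eef_pos: [0.5957, -0.1057, 0.0394]
orientation: [-0.671, 0.742, 0.0, -0.0]
wrist_force: [-0.3, -0.1, -1.5]
width: 0.75
grasp_force: 20.0
```

Call:
servo_tool([
  [[0,0,0],0],
  [[0,0,0],0],
  [[0,0,0],0],
  [[0,0,0],0],
  [[0,0,0],0],
  [[0,0,-0.15],0],
  [[0,0,-0.35],0],
  [[0,0,-0.55],0],
], jaw=1)

```text
time: 25.35
eef_pos: [0.5953, -0.1058, 0.1504]
orientation: [-0.671, 0.742, 0.0, -0.001]
wrist_force: [2.1, 0.6, -0.8]
width: 0.997
grasp_force: 0.0
```

Call:
servo_tool([
  [[0.2,0.2,-0.2],0],
  [[0.4,0.4,-0.3],0],
  [[0.6,0.6,-0.3],0],
  [[0.6,0.7,-0.3],0],
  [[0.6,0.7,-0.3],0],
  [[0.6,0.7,-0.3],0],
  [[0.6,0.7,-0.3],0],
])

```text
time: 26.05
eef_pos: [0.445, -0.2109, 0.2098]
orientation: [-0.671, 0.742, -0.0, 0.0]
wrist_force: [0.3, 0.7, 0.7]
width: 0.997
grasp_force: 0.0
```

Run:
```python
from h import *
f=ctrl.grab_frame("scene"); print(ctrl.read_state()["time"])
it=[]
for xy,r,h in(((.5955,-.106),.033,.03),((.605,-.011),.023,.045),((.614,.0836),.028,.06),((.6236,.1788),.026,.075)):
    it+=[(xy,.042,.006,(0,0,255)),(xy,r,.006+h,(0,255,0))]
overlay(f,it,(160,360,150,290),4,"pics/o8.png",False)
```

```text
26.1
```

View pics/o8.png

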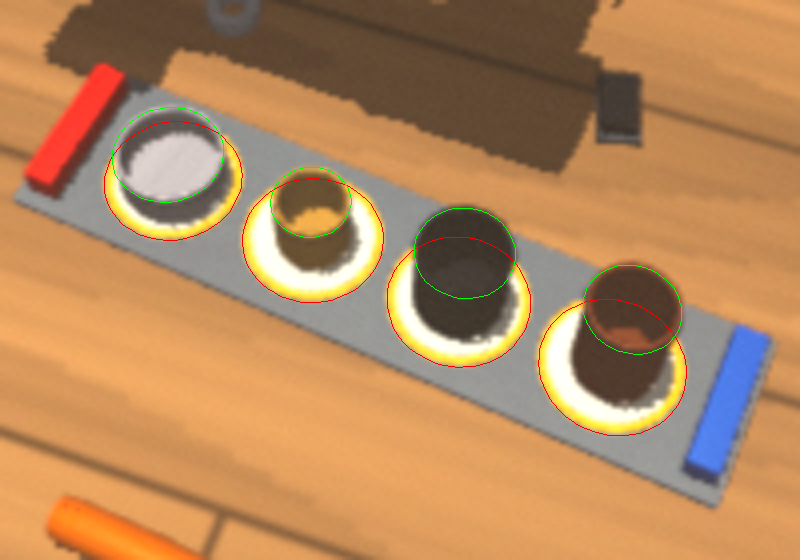

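All four stand upright and centred in the right order: the rims match the predicted circles to within about 2 mm.

```bash
python3 -c "
from bench import ctrl
print(ctrl.sign_off())"
```

```text
the job is handed in; nothing more can be done
None
```

All four pistons stand upright and released on their marks in height order from the steel one beside the red block to the brown one beside the blue block, each about 2 mm from its mark's centre by the last scene picture; the job was handed in at about 26 s, and the hand-in call returned no verdict.

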